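# Find the stamped ware crate and push it to the dispatch rail

## Robot

A 6-joint arm with a two-finger parallel gripper is mounted at the origin on a cart in front of the work surface, level with it; the furniture and walls round the work are solid. World frame = base frame: x ahead of the robot, y to its left, z up, the work surface at z = 0. Lengths are in m, angles in rad, forces in N, time in s.
With the tool pointing down it reaches from about 0.4 to 0.825 m from the base axis. Payload 7 kg.
Tool frame: the origin (TCP) lies at the very end of the fingers, on their centre line; the grasp point (between the pads) lies 19 mm behind it; z points along the fingers, y is the line along which they close (so a half turn about z gives the same grasp; the last joint's range is limited). The gripper opens to 88 mm and grips with 3 to 60 N. Pads are 19 mm wide; open, the fingers measure 130 mm over their backs; the gripper's body (78 mm by 193 mm) begins 47 mm behind the grasp point.
Start: joints at [-0.995, 0.359, 0.012, 0, -1.224, -0.288], TCP at [0.192, -0.647, 0.227] pointing down, gripper open.
Joint ranges: [-3.07, 3.07], [-1.43, 2.12], [-1.02, 1.25], [-3.03, 1.67], [-3.05, -0], [-3.03, 3.03]. Speed limits (rad/s): [2.39, 2.39, 3.01, 3.14, 3.14, 3.14].

## Interface

Orientations are given as [roll, pitch, yaw] about the fixed x, y, z axes, in that order (R = Rz(yaw) Ry(pitch) Rx(roll)).
In Python, from station import arm gives the robot as it stands. The module is installed in compiled form; this text tells all that it offers.
- The arm moves only by the shell command python3 -m crank 'ROWS' [FORCE]. ROWS is JSON, a list of rows, each an object of numbers: "dx", "dy", "dz": the shift along the world's x, y, z in m; "twist": the turn about the world's z in degrees; "grip": the opening, from -1 (shut) to 1 (fully open). A call has exactly 5 rows; each row is the pose to reach, as a shift and turn from the pose commanded when the call began; what a row does not reach only later rows make up. A row lasts 1/12 s, in which the tool goes at most 41.7 mm and 7.16 degrees, less where a joint would pass 70% of its speed; a pose out of reach is approached as far as the arm can. A call with a gripper value outside its range is refused whole. The fingers move at their own pace and stop on an object; FORCE is the grip in N (left out, the last holds). Time passes only in rows, so rows that repeat a pose let the fingers close, or fill a call up. It gives the time, the measured TCP pose, the force, the opening and the grip force at its end, in the units of the state.
- arm.get_state(): the state, without advancing time (a new reading comes with each control period).
- arm.grab_frame(name): name is "scene" or "top"; returns the picture (384x512x3 uint8, red, green, blue); there is no depth.
- arm.get_calibration(name): a dict with "fx", "fy", "cx", "cy" (pixels), "k1" (the pictures are not rectified: a ray, as slopes to the right and down, at radius r is drawn at 1 + k1 r^2 times it, then the intrinsics apply), "cam_to_world" (4x4, takes a point from camera to world coordinates). Camera axes: x right, y down, z forward; pixel columns grow to the right and rows downward; lengths in m; the calibration is good to about 2 mm. A picture is of the moment at which its call begins. get_calibration takes no time and is no camera call.
- arm.job_done(): hands the job in; it is judged then, once.
The state is a dict: "t": time; "q": joint angles; "qd": joint speeds; "joint_efforts": joint torques, N m; "eef_pos": TCP position; "ee_rot": TCP orientation; "force": force on the tool from outside, world axes, zero at the start; "moment": the same for the moment, N m; "width": finger opening in m; "gripper_force": force on a finger pad.
Only numpy, scipy, OpenCV 4.12 (cv2) and the standard library are available. Lean on these libraries where they do the work, as an engineer would, in place of code of your own. Each camera call takes 0.05 s, during which the arm holds its last target. There are 200 camera calls.

## Task

Two open wooden ware crates that look alike stand upright on the bench; one has a ring-and-cross stamp burnt into its underside. With the fingertips alone, gripping and lifting nothing, tip each crate over directly away from you so that it comes to lie on its side with its underside facing you, then push the stamped one, still lying like that, until its mouth is up against the dispatch rail beyond. Leave the other crate lying well clear of the rail, push gently, and do not disturb the jar, bottle and crockery standing about.

Things in the scene. Friction and masses are not known exactly. Their poses are not given: they have to be found in the camera images.
- crate_stamped: The crate to send off: open plywood box, 64 mm deep (x), 76 wide (y), 110 high (z), walls 6 mm, 0.18-0.29 kg. Origin: centre of its underside; z points to the open mouth, x roughly away from the robot. Starts upright. Runners 4 mm high, 10 wide, lie under its front and back edges. On its underside, hidden until tipped: a dark burnt ring with a cross, 40 mm across. Either crate may stand on the left.
- crate_plain: The other crate, same outside but with a bare underside: open plywood box, 64 mm deep (x), 76 wide (y), 110 high (z), walls 6 mm, 0.18-0.29 kg. Origin: centre of its underside; z points to the open mouth, x roughly away from the robot. Starts upright. Runners 4 mm high, 10 wide, lie under its front and back edges. 
- crate_stamped_mouth (a point): Centre of the stamped crate's open mouth, 110 mm from the underside along its z. Pushed level near its top, a crate tips about its far bottom edge, passes balance at about 30 degrees and falls over by itself. On its side it is 64 mm high, 110 mm long, and slides when pushed.
- crate_plain_mouth (a point): Centre of the plain crate's open mouth, 110 mm from the underside along its z.
- dispatch_rail: Low wooden bar screwed to the bench beyond the crates, lying roughly across the robot's view: 16 mm thick (its x), 300 mm long (its y), 18 mm high. Origin: centre of its underside; its x points away from the robot, so the face that the crate is pushed against is at x = -8 mm.
- jar: Small blue jar with a white cap, 45 mm across, 70 mm high, standing near the bench edge between the two crates. Origin: centre of its underside. Leave alone.
- oil_bottle: Small brown bottle, 40 mm across, 74 mm high, to the right of the crates. Origin: centre of its underside. Leave alone.
- dish: Small dish, 44 mm across, 26 mm high, near the front right. Origin: centre of its underside. Leave alone.
- saucer: White saucer lying face down, 120 mm across, 20 mm high, beyond the banding wheel on the right (a fixed turntable at about x 0.55, y -0.18, about 0.17 m across). Origin: centre of its underside. Leave alone.

How it is judged:
By the outcome, as a careful person would: the job done as asked, in the order asked, and still so for the second after the job is handed in, with the robot touching nothing.
It also fails if it takes over 54 s, if anything falls off the work surface, if the arm or the gripper's body presses on something with over 40 N, if the wrist force passes 120 N, or if a joint passes its speed limit or range.

## Working session

There is one attempt and no reset: what is moved stays moved. The work goes in short steps, Python scripts to look and compute and a shell command to move; the robot and the scene stay as the last step left them, time stands still between calls to the robot, and variables do not carry over. Pictures are saved under pics/ and viewed, at most 10 in all, crops included, and the job is handed in when it is done.

```bash
mkdir -p pics
cat > h.py <<'E'
import numpy as np, cv2
from station import arm
def ray(n,u,v):
    c=arm.get_calibration(n); K=np.array([[c["fx"],0,c["cx"]],[0,c["fy"],c["cy"]],[0,0,1]],float)
    p=cv2.undistortPoints(np.array([[[u,v]]],float),K,np.array([c["k1"],0,0,0,0.]))[0,0]
    T=np.array(c["cam_to_world"]); return T[:3,3],T[:3,:3]@[p[0],p[1],1]
def at(n,u,v,z):
    o,d=ray(n,u,v); return np.round(o+d*(z-o[2])/d[2],4)
def snap(tag,names=("scene","top")):
    for n in names: cv2.imwrite(f"pics/{tag}_{n}.png",arm.grab_frame(n)[:,:,::-1])
E
python3 - <<'E'
from h import *
ims=[arm.grab_frame(n)[:,:,::-1] for n in("scene","top")]
for n,i in zip(("scene","top"),ims): cv2.imwrite(f"pics/a_{n}.png",cv2.resize(i,(800,600)))
for n in("scene","top"): print(np.round(np.array(arm.get_calibration(n)["cam_to_world"]),3).tolist())
print(arm.get_state())
E
```

```text
[[0.608, -0.486, 0.628, -0.192], [-0.793, -0.351, 0.498, -0.652], [-0.022, -0.801, -0.599, 0.803], [0.0, 0.0, 0.0, 1.0]]
[[-0.002, -0.98, 0.197, 0.397], [-1.0, 0.0, -0.007, -0.03], [0.006, -0.197, -0.98, 1.025], [0.0, 0.0, 0.0, 1.0]]
{'t': 0.1, 'q': array([-9.94887868e-01,  3.59308358e-01,  1.11584339e-02, -2.84279680e-04,
       -1.22409560e+00, -2.88123049e-01]), 'qd': array([-0.00109796, -0.00052222,  0.00163771,  0.00220888, -0.00119869,
       -0.00229613]), 'joint_efforts': array([-2.48663673e-03, -5.84164381e+01,  2.93748665e+01,  7.01536149e+00,
        1.01639368e-02, -7.06188030e-05]), 'eef_pos': array([ 0.19144538, -0.6468339 ,  0.22572867]), 'ee_rot': array([ 3.14012725e+00, -1.55588722e-04, -2.85390392e+00]), 'force': array([ 0.02006946, -0.78531251,  0.13862243]), 'moment': array([-0.01796222, -0.00459948, -0.02002641]), 'gripper_force': 0.0, 'width': 0.0878959631107877}
```

View pics/a_scene.png

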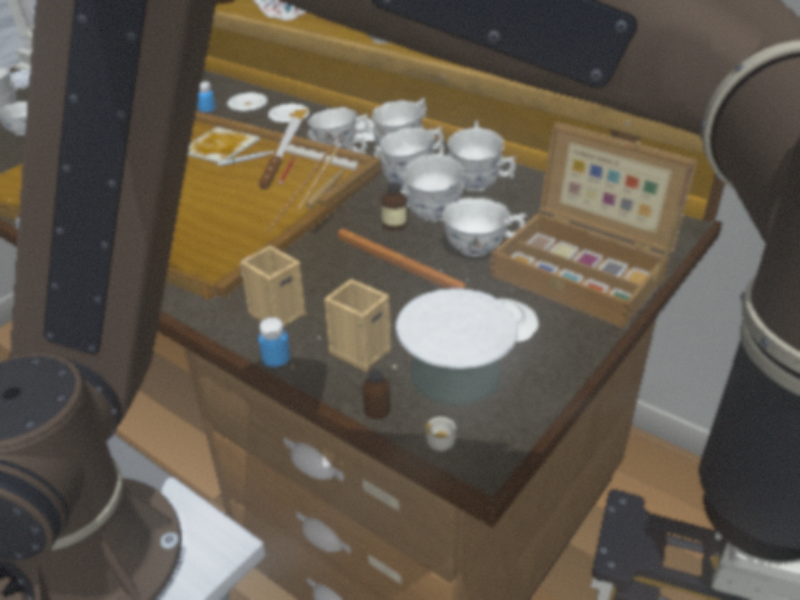

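View pics/a_top.png

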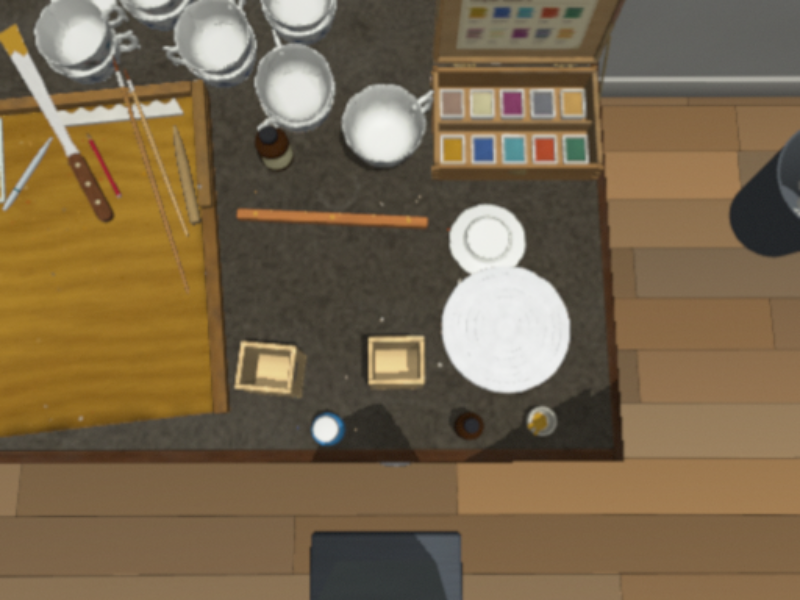

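The scene view shows the left crate at (272,285), the right crate at (358,322), the jar at (274,342), bottle at (376,395) and dish at (441,433). The top view shows the crate mouths at (266,367) and (396,360), the rail from (238,215) to (428,222), the jar at (327,428) and the bottle at (469,425).

Run:
```python
from h import *
i=cv2.imread("pics/a_top.png"); 
cv2.imwrite("pics/crop.png",cv2.resize(i[190:460,200:560],(800,600),interpolation=cv2.INTER_CUBIC))
s=512/800
P=lambda u,v,z: at("top",u*s,v*s,z)[:2]
for nm,z,pts in [("L",.11,[(239,342),(297,345),(293,394),(236,390)]),("R",.11,[(368,337),(424,336),(425,383),(369,385)]),("jar",.07,[(326,428)]),("bottle",.07,[(470,425)]),("dish",.026,[(541,421)]),("railtop",.018,[(238,210),(428,217),(238,219),(428,226)]),("board",.015,[(228,410),(205,85)]),("edge",0,[(400,450)]),("wheel",.05,[(442,328)])]:
    print(nm,[P(u,v,z).tolist() for u,v in pts])
```

```text
L [[0.5203, 0.1859], [0.5161, 0.1066], [0.4497, 0.1101], [0.4552, 0.1869]]
R [[0.5271, 0.0097], [0.5284, -0.0672], [0.4642, -0.068], [0.4616, 0.0078]]
jar [[0.405, 0.0688]]
bottle [[0.4088, -0.132]]
dish [[0.415, -0.2408]]
railtop [[0.7409, 0.2187], [0.7297, -0.0788], [0.7261, 0.218], [0.715, -0.0786]]
board [[0.4319, 0.2198], [0.9552, 0.2827]]
edge [[0.3733, -0.0346]]
wheel [[0.5488, -0.0962]]
```

View pics/crop.png

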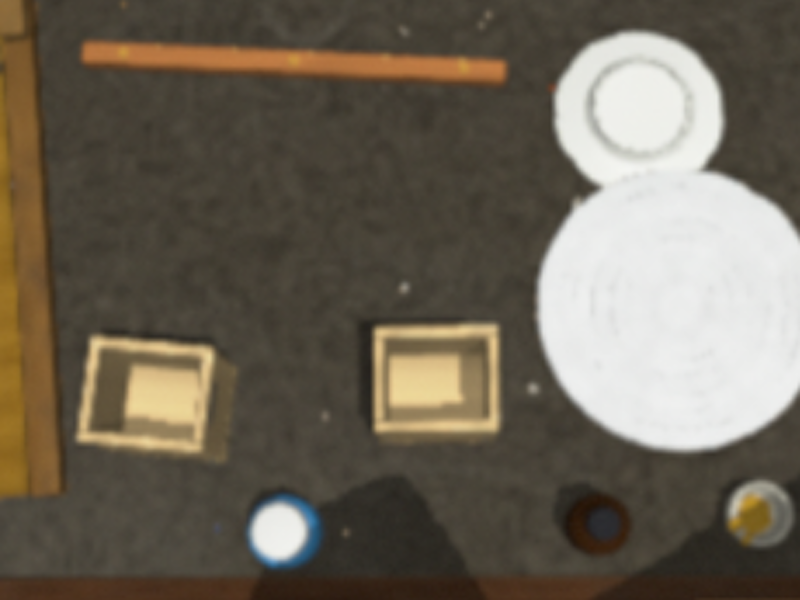

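The crop confirms both crate mouths (outlines at about (145,395) and (436,380)) and the rail. The left crate is yawed about -3.5°, the right about +1.5° and the rail about -2°. I'll tip the right crate first.

```bash
python3 -m crank '[{"dx":0.02,"dy":0.036,"twist":-4,"grip":-1},{"dx":0.04,"dy":0.07,"twist":-8,"grip":-1},{"dx":0.055,"dy":0.105,"twist":-12,"grip":-1},{"dx":0.07,"dy":0.14,"twist":-15,"grip":-1},{"dx":0.085,"dy":0.175,"twist":-15,"grip":-1}]'
python3 -m crank '[{"dx":0.015,"dy":0.036,"grip":-1},{"dx":0.03,"dy":0.07,"grip":-1},{"dx":0.045,"dy":0.105,"grip":-1},{"dx":0.06,"dy":0.14,"grip":-1},{"dx":0.07,"dy":0.175,"grip":-1}]'
python3 -m crank '[{"dx":0.015,"dy":0.036,"grip":-1},{"dx":0.03,"dy":0.07,"grip":-1},{"dx":0.045,"dy":0.105,"grip":-1},{"dx":0.055,"dy":0.14,"grip":-1},{"dx":0.065,"dy":0.175,"grip":-1}]'
```

```text
invalid input at $[0]: expected keys dx, dy, dz, twist, grip
invalid input at $[0]: expected keys dx, dy, dz, twist, grip
invalid input at $[0]: expected keys dx, dy, dz, twist, grip
```

```bash
python3 -m crank '[{"dx":0.02,"dy":0.036,"dz":0,"twist":-4,"grip":-1},{"dx":0.04,"dy":0.07,"dz":0,"twist":-8,"grip":-1},{"dx":0.055,"dy":0.105,"dz":0,"twist":-12,"grip":-1},{"dx":0.07,"dy":0.14,"dz":0,"twist":-15,"grip":-1},{"dx":0.085,"dy":0.175,"dz":0,"twist":-15,"grip":-1}]'
python3 -m crank '[{"dx":0.015,"dy":0.036,"dz":0,"twist":0,"grip":-1},{"dx":0.03,"dy":0.07,"dz":0,"twist":0,"grip":-1},{"dx":0.045,"dy":0.105,"dz":0,"twist":0,"grip":-1},{"dx":0.06,"dy":0.14,"dz":0,"twist":0,"grip":-1},{"dx":0.07,"dy":0.175,"dz":0,"twist":0,"grip":-1}]'
python3 -m crank '[{"dx":0.015,"dy":0.036,"dz":0,"twist":0,"grip":-1},{"dx":0.03,"dy":0.07,"dz":0,"twist":0,"grip":-1},{"dx":0.045,"dy":0.105,"dz":0,"twist":0,"grip":-1},{"dx":0.055,"dy":0.14,"dz":0,"twist":0,"grip":-1},{"dx":0.065,"dy":0.175,"dz":0,"twist":0,"grip":-1}]'
```

```text
t: 0.52
eef_pos: [0.2767, -0.4704, 0.226]
ee_rot: [3.141, -0.001, -3.119]
force: [1.5, 0.2, 0.6]
width: 0.06
gripper_force: 0.0
t: 0.93
eef_pos: [0.3471, -0.2955, 0.2264]
ee_rot: [3.142, 0.0, -3.116]
force: [1.0, -0.2, 0.1]
width: 0.0267
gripper_force: 0.0
t: 1.35
eef_pos: [0.4116, -0.1204, 0.2266]
ee_rot: [3.141, 0.0, -3.115]
force: [0.9, 0.2, -0.4]
width: 0.0004
gripper_force: 0.0
```

```bash
python3 -m crank '[{"dx":0.01,"dy":0.03,"dz":0,"twist":0,"grip":-1},{"dx":0.018,"dy":0.06,"dz":0,"twist":0,"grip":-1},{"dx":0.024,"dy":0.09,"dz":0,"twist":0,"grip":-1},{"dx":0.024,"dy":0.09,"dz":-0.03,"twist":0,"grip":-1},{"dx":0.024,"dy":0.09,"dz":-0.06,"twist":0,"grip":-1}]'
python3 -m crank '[{"dx":0,"dy":0,"dz":-0.03,"twist":0,"grip":-1},{"dx":0,"dy":0,"dz":-0.05,"twist":0,"grip":-1},{"dx":0,"dy":0,"dz":-0.068,"twist":0,"grip":-1},{"dx":0,"dy":0,"dz":-0.068,"twist":0,"grip":-1},{"dx":0,"dy":0,"dz":-0.068,"twist":0,"grip":-1}]'
python3 -m crank '[{"dx":0.005,"dy":0,"dz":0,"twist":0,"grip":-1},{"dx":0.01,"dy":0,"dz":0,"twist":0,"grip":-1},{"dx":0.014,"dy":0,"dz":0,"twist":0,"grip":-1},{"dx":0.018,"dy":0,"dz":0,"twist":0,"grip":-1},{"dx":0.022,"dy":0,"dz":0,"twist":0,"grip":-1}]'
python3 -m crank '[{"dx":0.004,"dy":0,"dz":0,"twist":0,"grip":-1},{"dx":0.008,"dy":0,"dz":0,"twist":0,"grip":-1},{"dx":0.012,"dy":0,"dz":0,"twist":0,"grip":-1},{"dx":0.016,"dy":0,"dz":0,"twist":0,"grip":-1},{"dx":0.02,"dy":0,"dz":0,"twist":0,"grip":-1}]'
python3 - <<'E'
from h import *
ims=[cv2.resize(arm.grab_frame(n)[:,:,::-1],(800,600),interpolation=cv2.INTER_CUBIC)for n in("scene","top")]
cv2.imwrite("pics/b.png",np.hstack([ims[0][180:500,150:550],ims[1][180:500,200:600]]))
E
```

```text
t: 1.77
eef_pos: [0.437, -0.0301, 0.167]
ee_rot: [3.14, 0.004, -3.112]
force: [-1.0, 0.4, -1.2]
width: 0.0004
gripper_force: 0.0
t: 2.18
eef_pos: [0.435, -0.0325, 0.0981]
ee_rot: [-3.141, -0.002, -3.115]
force: [-0.1, 0.7, -0.6]
width: 0.0007
gripper_force: 0.0
t: 2.6
eef_pos: [0.4582, -0.0322, 0.0991]
ee_rot: [3.141, 0.001, -3.116]
force: [-1.8, -0.6, 1.7]
width: 0.0004
gripper_force: 0.7
t: 3.02
eef_pos: [0.478, -0.0322, 0.0985]
ee_rot: [-3.142, -0.0, -3.116]
force: [-2.4, -0.3, 2.1]
width: 0.0003
gripper_force: 0.6
```

View pics/b.png

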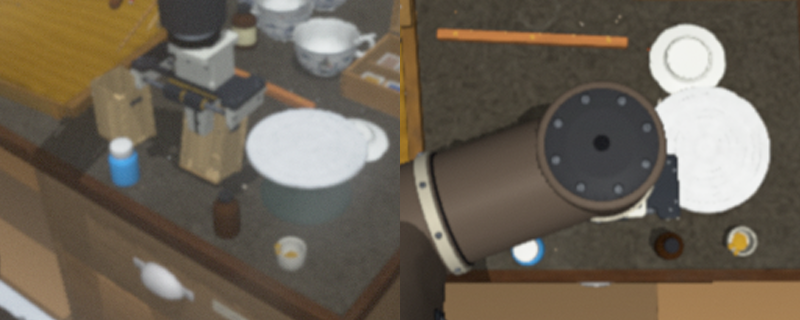

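The scene crop shows the right crate at (212,145) leaning away under the fingertips with nothing else moved. I'll keep pushing past balance.

```bash
python3 -m crank '[{"dx":0.003,"dy":0,"dz":0,"twist":0,"grip":-1},{"dx":0.006,"dy":0,"dz":0,"twist":0,"grip":-1},{"dx":0.01,"dy":0,"dz":0,"twist":0,"grip":-1},{"dx":0.013,"dy":0,"dz":0,"twist":0,"grip":-1},{"dx":0.016,"dy":0,"dz":0,"twist":0,"grip":-1}]'
python3 -m crank '[{"dx":0.003,"dy":0,"dz":0,"twist":0,"grip":-1},{"dx":0.006,"dy":0,"dz":0,"twist":0,"grip":-1},{"dx":0.009,"dy":0,"dz":0,"twist":0,"grip":-1},{"dx":0.012,"dy":0,"dz":0,"twist":0,"grip":-1},{"dx":0.014,"dy":0,"dz":0,"twist":0,"grip":-1}]'
python3 -m crank '[{"dx":0,"dy":0,"dz":0,"twist":0,"grip":-1},{"dx":0,"dy":0,"dz":0,"twist":0,"grip":-1},{"dx":0,"dy":0,"dz":0,"twist":0,"grip":-1},{"dx":0,"dy":0,"dz":0,"twist":0,"grip":-1},{"dx":0,"dy":0,"dz":0,"twist":0,"grip":-1}]'
python3 - <<'E'
from h import *
ims=[cv2.resize(arm.grab_frame(n)[:,:,::-1],(800,600),interpolation=cv2.INTER_CUBIC)for n in("scene","top")]
cv2.imwrite("pics/c.png",np.hstack([ims[0][180:500,150:550],ims[1][180:500,200:600]]))
E
```

```text
t: 3.53
eef_pos: [0.4941, -0.0322, 0.0987]
ee_rot: [3.142, 0.0, -3.115]
force: [-1.3, 0.9, 1.0]
width: 0.0008
gripper_force: 0.6
t: 3.95
eef_pos: [0.508, -0.0322, 0.0985]
ee_rot: [-3.142, 0.0, -3.116]
force: [-0.1, 0.2, -0.0]
width: 0.0005
gripper_force: 0.2
t: 4.37
eef_pos: [0.5074, -0.0322, 0.0986]
ee_rot: [3.142, -0.0, -3.116]
force: [-0.7, -0.3, -0.8]
width: 0.0005
gripper_force: 0.0
```

View pics/c.png

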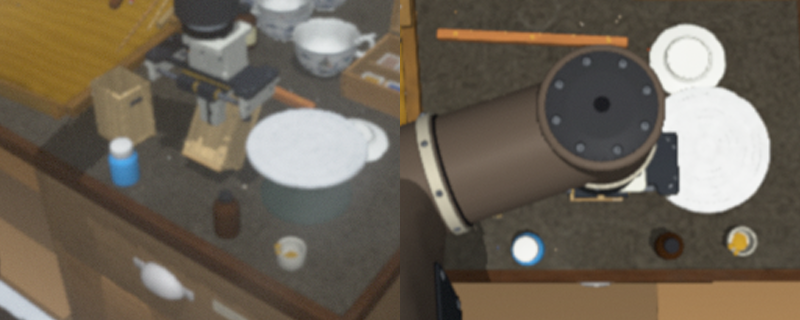

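The right crate, at (218,140), is leaning heavily but has not clearly fallen. I'll push a little further.

```bash
python3 -m crank '[{"dx":0.003,"dy":0,"dz":0,"twist":0,"grip":-1},{"dx":0.006,"dy":0,"dz":0,"twist":0,"grip":-1},{"dx":0.009,"dy":0,"dz":0,"twist":0,"grip":-1},{"dx":0.012,"dy":0,"dz":0,"twist":0,"grip":-1},{"dx":0.015,"dy":0,"dz":0,"twist":0,"grip":-1}]'
python3 -m crank '[{"dx":0,"dy":0,"dz":0.02,"twist":0,"grip":-1},{"dx":-0.03,"dy":0,"dz":0.04,"twist":0,"grip":-1},{"dx":-0.06,"dy":0,"dz":0.06,"twist":0,"grip":-1},{"dx":-0.08,"dy":0.03,"dz":0.08,"twist":0,"grip":-1},{"dx":-0.09,"dy":0.06,"dz":0.1,"twist":0,"grip":-1}]'
python3 -m crank '[{"dx":0,"dy":0.03,"dz":0,"twist":-2,"grip":-1},{"dx":0,"dy":0.06,"dz":0,"twist":-4,"grip":-1},{"dx":-0.005,"dy":0.09,"dz":0,"twist":-5,"grip":-1},{"dx":-0.007,"dy":0.12,"dz":0,"twist":-5,"grip":-1},{"dx":-0.007,"dy":0.12,"dz":0,"twist":-5,"grip":-1}]'
python3 - <<'E'
from h import *
ims=[cv2.resize(arm.grab_frame(n)[:,:,::-1],(800,600),interpolation=cv2.INTER_CUBIC)for n in("scene","top")]
cv2.imwrite("pics/d.png",np.hstack([ims[0][180:500,150:550],ims[1][180:500,200:600]]))
E
```

```text
t: 4.88
eef_pos: [0.523, -0.0322, 0.0985]
ee_rot: [-3.142, -0.0, -3.116]
force: [-0.4, 0.6, 0.2]
width: 0.0004
gripper_force: 0.0
t: 5.3
eef_pos: [0.4302, 0.0269, 0.1993]
ee_rot: [3.142, -0.001, -3.119]
force: [1.3, -0.0, 0.3]
width: 0.0003
gripper_force: 0.0
t: 5.72
eef_pos: [0.426, 0.1517, 0.199]
ee_rot: [3.14, 0.001, 3.083]
force: [0.4, -1.1, 0.8]
width: 0.0003
gripper_force: 0.0
```

View pics/d.png

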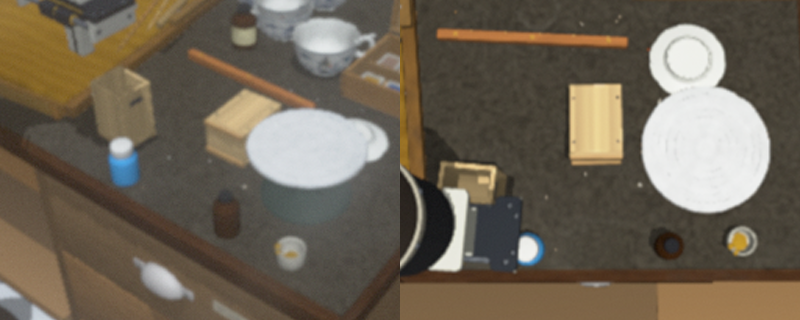

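The right crate now lies on its side (scene (242,125), top (596,123)). Next I'll tip the left one.

```bash
python3 -m crank '[{"dx":0,"dy":0,"dz":-0.03,"twist":0,"grip":-1},{"dx":0,"dy":0,"dz":-0.06,"twist":0,"grip":-1},{"dx":0,"dy":0,"dz":-0.09,"twist":0,"grip":-1},{"dx":0,"dy":0,"dz":-0.101,"twist":0,"grip":-1},{"dx":0,"dy":0,"dz":-0.101,"twist":0,"grip":-1}]'
python3 -m crank '[{"dx":0.005,"dy":0,"dz":0,"twist":0,"grip":-1},{"dx":0.01,"dy":0,"dz":0,"twist":0,"grip":-1},{"dx":0.015,"dy":-0.001,"dz":0,"twist":0,"grip":-1},{"dx":0.019,"dy":-0.001,"dz":0,"twist":0,"grip":-1},{"dx":0.023,"dy":-0.001,"dz":0,"twist":0,"grip":-1}]'
python3 -m crank '[{"dx":0.004,"dy":0,"dz":0,"twist":0,"grip":-1},{"dx":0.008,"dy":0,"dz":0,"twist":0,"grip":-1},{"dx":0.012,"dy":-0.001,"dz":0,"twist":0,"grip":-1},{"dx":0.016,"dy":-0.001,"dz":0,"twist":0,"grip":-1},{"dx":0.02,"dy":-0.001,"dz":0,"twist":0,"grip":-1}]'
python3 -m crank '[{"dx":0.004,"dy":0,"dz":0,"twist":0,"grip":-1},{"dx":0.008,"dy":0,"dz":0,"twist":0,"grip":-1},{"dx":0.012,"dy":-0.001,"dz":0,"twist":0,"grip":-1},{"dx":0.016,"dy":-0.001,"dz":0,"twist":0,"grip":-1},{"dx":0.02,"dy":-0.001,"dz":0,"twist":0,"grip":-1}]'
python3 -m crank '[{"dx":0.003,"dy":0,"dz":0,"twist":0,"grip":-1},{"dx":0.006,"dy":0,"dz":0,"twist":0,"grip":-1},{"dx":0.009,"dy":-0.001,"dz":0,"twist":0,"grip":-1},{"dx":0.012,"dy":-0.001,"dz":0,"twist":0,"grip":-1},{"dx":0.015,"dy":-0.001,"dz":0,"twist":0,"grip":-1}]'
python3 -m crank '[{"dx":0.003,"dy":0,"dz":0,"twist":0,"grip":-1},{"dx":0.006,"dy":0,"dz":0,"twist":0,"grip":-1},{"dx":0.009,"dy":0,"dz":0,"twist":0,"grip":-1},{"dx":0.009,"dy":0,"dz":0,"twist":0,"grip":-1},{"dx":0.009,"dy":0,"dz":0,"twist":0,"grip":-1}]'
```

```text
t: 6.23
eef_pos: [0.424, 0.1454, 0.0948]
ee_rot: [-3.138, -0.004, 3.079]
force: [0.3, 0.5, 1.1]
width: 0.0006
gripper_force: 0.0
t: 6.65
eef_pos: [0.4494, 0.1469, 0.0983]
ee_rot: [3.141, 0.001, 3.08]
force: [-1.3, 0.4, 0.8]
width: 0.0001
gripper_force: 0.7
t: 7.07
eef_pos: [0.469, 0.1457, 0.0976]
ee_rot: [-3.142, -0.0, 3.08]
force: [-1.7, -0.5, 1.5]
width: 0.0004
gripper_force: 0.6
t: 7.48
eef_pos: [0.489, 0.1447, 0.0976]
ee_rot: [-3.142, 0.0, 3.08]
force: [-0.7, -0.4, 0.4]
width: 0.0006
gripper_force: 0.4
t: 7.9
eef_pos: [0.5038, 0.1437, 0.0975]
ee_rot: [3.142, -0.0, 3.08]
force: [0.8, 0.5, 0.1]
width: 0.0004
gripper_force: 0.0
t: 8.32
eef_pos: [0.5126, 0.1437, 0.0974]
ee_rot: [-3.141, -0.0, 3.08]
force: [0.2, -1.0, -0.2]
width: 0.0003
gripper_force: 0.0
```

```bash
python3 -m crank '[{"dx":0,"dy":0,"dz":0.03,"twist":0,"grip":-1},{"dx":-0.03,"dy":-0.01,"dz":0.055,"twist":0,"grip":-1},{"dx":-0.06,"dy":-0.03,"dz":0.08,"twist":0,"grip":-1},{"dx":-0.08,"dy":-0.06,"dz":0.1,"twist":0,"grip":-1},{"dx":-0.08,"dy":-0.09,"dz":0.12,"twist":0,"grip":-1}]'
python3 -m crank '[{"dx":0,"dy":-0.03,"dz":0.02,"twist":0,"grip":-1},{"dx":0,"dy":-0.06,"dz":0.03,"twist":0,"grip":-1},{"dx":0,"dy":-0.09,"dz":0.03,"twist":0,"grip":-1},{"dx":0,"dy":-0.1,"dz":0.03,"twist":0,"grip":-1},{"dx":0,"dy":-0.1,"dz":0.03,"twist":0,"grip":-1}]'
python3 - <<'E'
from h import *
s,t=[cv2.resize(arm.grab_frame(n)[:,:,::-1],(800,600),interpolation=cv2.INTER_CUBIC)for n in("scene","top")]
cv2.imwrite("pics/e.png",np.hstack([cv2.resize(s[200:400,200:450],(400,320)),t[180:500,200:600]]))
E
```

```text
t: 8.73
eef_pos: [0.4291, 0.0529, 0.2186]
ee_rot: [3.141, -0.0, 3.083]
force: [2.0, -0.6, -0.3]
width: 0.0003
gripper_force: 0.0
t: 9.15
eef_pos: [0.4321, -0.048, 0.2477]
ee_rot: [3.141, 0.0, 3.078]
force: [-0.9, 0.1, -0.4]
width: 0.0004
gripper_force: 0.0
```

View pics/e.png

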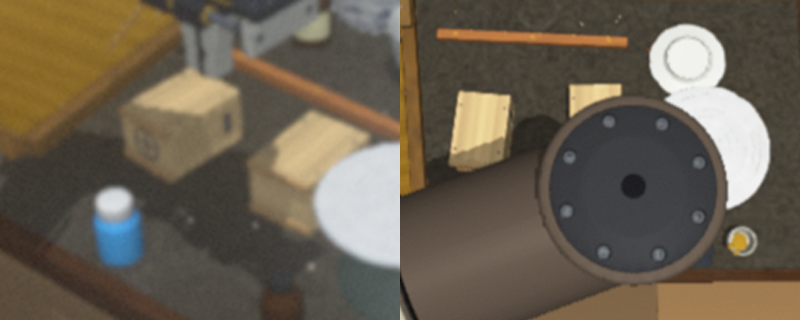

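The left crate shows the ring-and-cross stamp at (147,142) and the right crate's underside at (280,195) is bare. Both are lying down; now I'll measure the stamped one.

Run:
```python
from h import *
s=512/800
for u,v in [(259,271),(311,275),(249,346),(369,264),(421,264)]: print(at("top",u*s,v*s,.064)[:2])
```

```text
[0.6314 0.1723]
[0.6254 0.096 ]
[0.5207 0.1822]
[0.642  0.0111]
[ 0.642  -0.0655]
```

```bash
python3 -m crank '[{"dx":0.01,"dy":0.04,"dz":0,"twist":0.5,"grip":-1},{"dx":0.02,"dy":0.08,"dz":0,"twist":1,"grip":-1},{"dx":0.03,"dy":0.12,"dz":0,"twist":1,"grip":-1},{"dx":0.04,"dy":0.16,"dz":-0.01,"twist":1,"grip":-1},{"dx":0.055,"dy":0.191,"dz":-0.03,"twist":1,"grip":-1}]'
python3 -m crank '[{"dx":0,"dy":0,"dz":-0.03,"twist":0,"grip":-1},{"dx":0,"dy":0,"dz":-0.06,"twist":0,"grip":-1},{"dx":0,"dy":0,"dz":-0.09,"twist":0,"grip":-1},{"dx":0,"dy":0,"dz":-0.12,"twist":0,"grip":-1},{"dx":0,"dy":0,"dz":-0.12,"twist":0,"grip":-1}]'
python3 -c "
from h import *
print(arm.get_state()['eef_pos'])"
python3 -m crank '[{"dx":0,"dy":0,"dz":-0.03,"twist":0,"grip":-1},{"dx":0,"dy":0,"dz":-0.05,"twist":0,"grip":-1},{"dx":0,"dy":0,"dz":-0.066,"twist":0,"grip":-1},{"dx":0,"dy":0,"dz":-0.066,"twist":0,"grip":-1},{"dx":0,"dy":0,"dz":-0.066,"twist":0,"grip":-1}]'
```

```text
t: 9.67
eef_pos: [0.4883, 0.1492, 0.2194]
ee_rot: [3.139, 0.004, 3.1]
force: [1.2, -0.3, -0.0]
width: 0.0009
gripper_force: 0.0
t: 10.08
eef_pos: [0.4837, 0.144, 0.092]
ee_rot: [-3.136, -0.008, 3.098]
force: [-1.1, -0.3, 0.0]
width: 0.0007
gripper_force: 0.0
[0.48372918 0.1439842  0.09202369]
t: 10.5
eef_pos: [0.4877, 0.1454, 0.0322]
ee_rot: [-3.141, -0.0, 3.099]
force: [0.2, 0.5, 1.3]
width: 0.0005
gripper_force: 0.0
```

```bash
python3 -m crank '[{"dx":0.005,"dy":0,"dz":0,"twist":0,"grip":-1},{"dx":0.01,"dy":0,"dz":0,"twist":0,"grip":-1},{"dx":0.015,"dy":-0.001,"dz":0,"twist":0,"grip":-1},{"dx":0.02,"dy":-0.001,"dz":0,"twist":0,"grip":-1},{"dx":0.024,"dy":-0.001,"dz":0,"twist":0,"grip":-1}]'
python3 -m crank '[{"dx":0.004,"dy":0,"dz":0,"twist":0,"grip":-1},{"dx":0.008,"dy":0,"dz":0,"twist":0,"grip":-1},{"dx":0.012,"dy":-0.001,"dz":0,"twist":0,"grip":-1},{"dx":0.016,"dy":-0.001,"dz":0,"twist":0,"grip":-1},{"dx":0.02,"dy":-0.001,"dz":0,"twist":0,"grip":-1}]'
python3 -m crank '[{"dx":0.004,"dy":0,"dz":0,"twist":0,"grip":-1},{"dx":0.008,"dy":0,"dz":0,"twist":0,"grip":-1},{"dx":0.012,"dy":-0.001,"dz":0,"twist":0,"grip":-1},{"dx":0.016,"dy":-0.001,"dz":0,"twist":0,"grip":-1},{"dx":0.02,"dy":-0.001,"dz":0,"twist":0,"grip":-1}]'
python3 -m crank '[{"dx":0.004,"dy":0,"dz":0,"twist":0,"grip":-1},{"dx":0.008,"dy":0,"dz":0,"twist":0,"grip":-1},{"dx":0.012,"dy":-0.001,"dz":0,"twist":0,"grip":-1},{"dx":0.016,"dy":-0.001,"dz":0,"twist":0,"grip":-1},{"dx":0.02,"dy":-0.001,"dz":0,"twist":0,"grip":-1}]'
python3 -m crank '[{"dx":0.003,"dy":0,"dz":0,"twist":0,"grip":-1},{"dx":0.006,"dy":0,"dz":0,"twist":0,"grip":-1},{"dx":0.009,"dy":0,"dz":0,"twist":0,"grip":-1},{"dx":0.012,"dy":-0.001,"dz":0,"twist":0,"grip":-1},{"dx":0.015,"dy":-0.001,"dz":0,"twist":0,"grip":-1}]'
python3 - <<'E'
from h import *
s,t=[cv2.resize(arm.grab_frame(n)[:,:,::-1],(800,600),interpolation=cv2.INTER_CUBIC)for n in("scene","top")]
cv2.imwrite("pics/f.png",np.hstack([cv2.resize(s[200:400,200:450],(400,320)),t[180:500,200:600]]))
E
```

```text
t: 10.92
eef_pos: [0.5121, 0.1436, 0.0321]
ee_rot: [3.141, -0.0, 3.097]
force: [-4.3, -0.5, 2.2]
width: 0.0006
gripper_force: 1.7
t: 11.33
eef_pos: [0.5318, 0.1427, 0.0315]
ee_rot: [-3.141, -0.0, 3.098]
force: [-3.1, 0.4, 2.2]
width: 0.0002
gripper_force: 1.3
t: 11.75
eef_pos: [0.552, 0.1417, 0.0315]
ee_rot: [-3.142, -0.0, 3.098]
force: [-2.2, 0.0, 0.5]
width: 0.0004
gripper_force: 0.8
t: 12.17
eef_pos: [0.572, 0.1407, 0.0315]
ee_rot: [-3.142, -0.0, 3.098]
force: [-1.1, 0.8, -1.0]
width: 0.0005
gripper_force: 0.6
t: 12.58
eef_pos: [0.5868, 0.1397, 0.0316]
ee_rot: [3.142, 0.0, 3.098]
force: [-1.6, 0.7, -0.7]
width: 0.0002
gripper_force: 0.6
```

View pics/f.png

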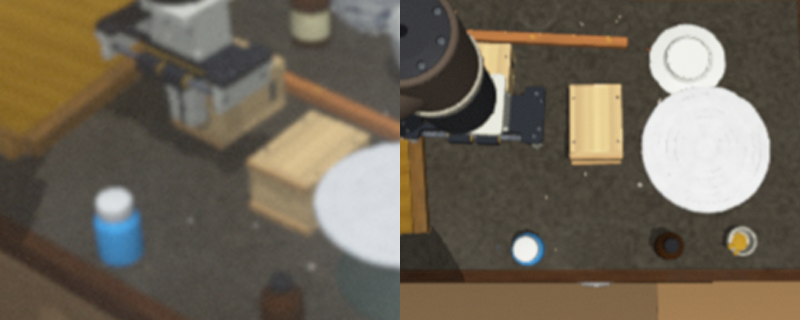

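The stamped crate (top (496,60)) is sliding square and is now roughly 15 mm short of the rail. I'll creep in while watching the force.

```bash
python3 -m crank '[{"dx":0.002,"dy":0,"dz":0,"twist":0,"grip":-1},{"dx":0.004,"dy":0,"dz":0,"twist":0,"grip":-1},{"dx":0.006,"dy":0,"dz":0,"twist":0,"grip":-1},{"dx":0.008,"dy":0,"dz":0,"twist":0,"grip":-1},{"dx":0.01,"dy":0,"dz":0,"twist":0,"grip":-1}]'
python3 -m crank '[{"dx":0.001,"dy":0,"dz":0,"twist":0,"grip":-1},{"dx":0.002,"dy":0,"dz":0,"twist":0,"grip":-1},{"dx":0.003,"dy":0,"dz":0,"twist":0,"grip":-1},{"dx":0.004,"dy":0,"dz":0,"twist":0,"grip":-1},{"dx":0.005,"dy":0,"dz":0,"twist":0,"grip":-1}]'
```

```text
t: 13.1
eef_pos: [0.5966, 0.1397, 0.0317]
ee_rot: [-3.141, -0.0, 3.098]
force: [-3.3, 0.4, 3.8]
width: 0.0003
gripper_force: 1.9
t: 13.52
eef_pos: [0.6016, 0.1397, 0.0316]
ee_rot: [-3.142, -0.0, 3.098]
force: [-4.7, -0.4, 4.0]
width: 0.0005
gripper_force: 2.2
```

```bash
python3 -m crank '[{"dx":0.0005,"dy":0,"dz":0,"twist":0,"grip":-1},{"dx":0.001,"dy":0,"dz":0,"twist":0,"grip":-1},{"dx":0.0015,"dy":0,"dz":0,"twist":0,"grip":-1},{"dx":0.002,"dy":0,"dz":0,"twist":0,"grip":-1},{"dx":0.002,"dy":0,"dz":0,"twist":0,"grip":-1}]'
python3 - <<'E'
from h import *
t=arm.grab_frame("top")[:,:,::-1]
cv2.imwrite("pics/g.png",cv2.resize(t[125:205,150:270],(720,480),interpolation=cv2.INTER_CUBIC))
E
```

```text
t: 13.93
eef_pos: [0.6037, 0.1398, 0.0316]
ee_rot: [3.142, 0.0, 3.098]
force: [-4.0, 0.2, 1.9]
width: 0.0006
gripper_force: 1.7
```

View pics/g.png

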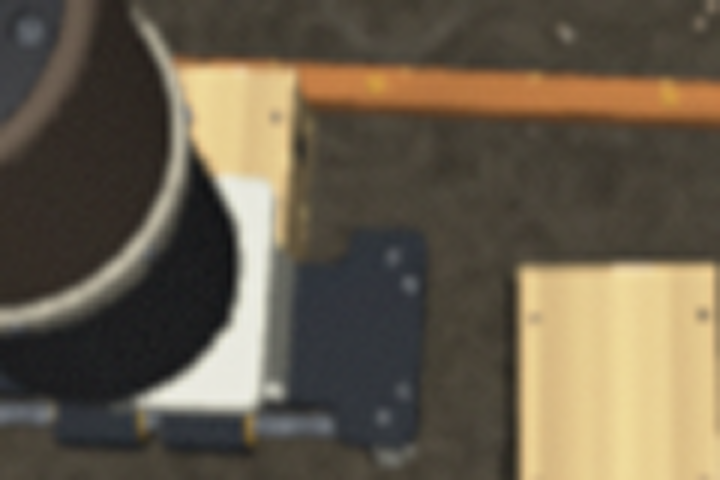

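The crate's far top edge (row ~68, cols 185–298) overhangs the rail in this view. I'll convert that to x.

```bash
python3 - <<'E'
from h import *
for u,v in [(185,68),(296,69)]: print(at("top",150+u/6,125+v/6,.064))
for u,v in [(310,105),(700,123)]: print("rail front",at("top",150+u/6,125+v/6,.018))
E
python3 -m crank '[{"dx":0.0005,"dy":0,"dz":0,"twist":0,"grip":-1},{"dx":0.001,"dy":0,"dz":0,"twist":0,"grip":-1},{"dx":0.0015,"dy":0,"dz":0,"twist":0,"grip":-1},{"dx":0.0015,"dy":0,"dz":0,"twist":0,"grip":-1},{"dx":0.0015,"dy":0,"dz":0,"twist":0,"grip":-1}]'
```

```text
[0.7205 0.1408 0.064 ]
[0.7201 0.0976 0.064 ]
rail front [0.7203 0.0977 0.018 ]
rail front [ 0.7128 -0.0609  0.018 ]
t: 14.4
eef_pos: [0.6052, 0.1398, 0.0316]
ee_rot: [3.142, 0.0, 3.098]
force: [-2.8, 0.2, 2.0]
width: 0.0003
gripper_force: 1.5
```

```bash
python3 -m crank '[{"dx":0.0005,"dy":0,"dz":0,"twist":0,"grip":-1},{"dx":0.001,"dy":0,"dz":0,"twist":0,"grip":-1},{"dx":0.001,"dy":0,"dz":0,"twist":0,"grip":-1},{"dx":0.0015,"dy":0,"dz":0,"twist":0,"grip":-1},{"dx":0.0015,"dy":0,"dz":0,"twist":0,"grip":-1}]'
python3 -m crank '[{"dx":0.0005,"dy":0,"dz":0,"twist":0,"grip":-1},{"dx":0.001,"dy":0,"dz":0,"twist":0,"grip":-1},{"dx":0.001,"dy":0,"dz":0,"twist":0,"grip":-1},{"dx":0.001,"dy":0,"dz":0,"twist":0,"grip":-1},{"dx":0.001,"dy":0,"dz":0,"twist":0,"grip":-1}]'
```

```text
t: 14.82
eef_pos: [0.6066, 0.1398, 0.0316]
ee_rot: [3.142, 0.0, 3.098]
force: [-3.6, -0.2, 3.0]
width: 0.0005
gripper_force: 1.6
t: 15.23
eef_pos: [0.6067, 0.1398, 0.0315]
ee_rot: [-3.141, -0.001, 3.098]
force: [-6.9, 1.3, 6.1]
width: 0.0004
gripper_force: 3.7
```

```bash
python3 -m crank '[{"dx":0.0005,"dy":0,"dz":0,"twist":0,"grip":-1},{"dx":0.001,"dy":0,"dz":0,"twist":0,"grip":-1},{"dx":0.001,"dy":0,"dz":0,"twist":0,"grip":-1},{"dx":0.001,"dy":0,"dz":0,"twist":0,"grip":-1},{"dx":0.001,"dy":0,"dz":0,"twist":0,"grip":-1}]'
```

```text
t: 15.65
eef_pos: [0.6067, 0.1397, 0.0315]
ee_rot: [-3.141, -0.003, 3.098]
force: [-12.4, 2.7, 9.2]
width: 0.0004
gripper_force: 5.9
```

The force climbs to 12 N with no further motion, so the mouth is against the rail. I'll retreat and check.

```bash
python3 -m crank '[{"dx":-0.002,"dy":0,"dz":0,"twist":0,"grip":-1},{"dx":-0.006,"dy":0,"dz":0,"twist":0,"grip":-1},{"dx":-0.015,"dy":0,"dz":0,"twist":0,"grip":-1},{"dx":-0.03,"dy":0,"dz":0,"twist":0,"grip":-1},{"dx":-0.045,"dy":0,"dz":0,"twist":0,"grip":-1}]'
python3 -m crank '[{"dx":-0.005,"dy":0,"dz":0.04,"twist":0,"grip":-1},{"dx":-0.02,"dy":0,"dz":0.08,"twist":0,"grip":-1},{"dx":-0.05,"dy":0,"dz":0.105,"twist":0,"grip":-1},{"dx":-0.08,"dy":0,"dz":0.13,"twist":0,"grip":-1},{"dx":-0.11,"dy":0,"dz":0.15,"twist":0,"grip":-1}]'
python3 -m crank '[{"dx":-0.01,"dy":0,"dz":0.02,"twist":0,"grip":-1},{"dx":-0.03,"dy":0,"dz":0.03,"twist":0,"grip":-1},{"dx":-0.03,"dy":0,"dz":0.03,"twist":0,"grip":-1},{"dx":-0.03,"dy":0,"dz":0.03,"twist":0,"grip":-1},{"dx":-0.03,"dy":0,"dz":0.03,"twist":0,"grip":-1}]'
python3 - <<'E'
from h import *
s,t=[cv2.resize(arm.grab_frame(n)[:,:,::-1],(800,600),interpolation=cv2.INTER_CUBIC)for n in("scene","top")]
cv2.imwrite("pics/h.png",np.hstack([s[180:500,150:550],cv2.resize(t[180:380,200:450],(400,320))]))
E
```

```text
t: 16.07
eef_pos: [0.5631, 0.1397, 0.0313]
ee_rot: [3.141, 0.0, 3.097]
force: [-0.9, -0.4, -0.0]
width: 0.0004
gripper_force: 0.0
t: 16.48
eef_pos: [0.4528, 0.1397, 0.1832]
ee_rot: [3.14, 0.002, 3.097]
force: [0.5, 1.0, 0.2]
width: 0.0006
gripper_force: 0.0
t: 16.9
eef_pos: [0.4236, 0.1399, 0.2114]
ee_rot: [3.141, 0.001, 3.098]
force: [-0.4, -0.6, -0.3]
width: 0.0006
gripper_force: 0.0
```

View pics/h.png

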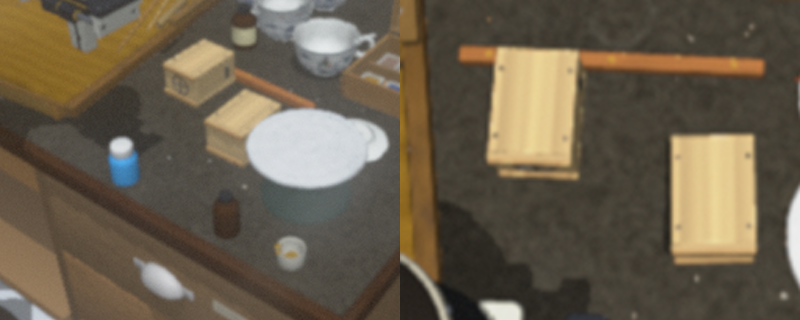

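The stamped crate (scene (200,70), stamp visible at (180,85)) lies flush at the rail. The plain crate lies well clear at (242,125), the bottle, jar and dish stand where they were, and the arm touches nothing.

```bash
python3 -c "
from station import arm
print(arm.job_done())"
```

```text
the job is handed in; nothing more can be done
None
```

I tipped both crates onto their sides, pushed the stamped one (on the left) until its mouth was against the rail, left the plain one lying about 75 mm short of it with nothing else disturbed, and handed the job in at about 17 s.

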